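# Crack open a stuck casting mould with a pry bar

## Task

The upper half of the aluminium casting mould is stuck on its guide posts. Set the toe of the pry bar in the notch with the bar resting across the fulcrum block, and lever the upper half gently all the way up until you feel it bear firmly on the stop collars, without forcing it against them; do not touch the mould with the gripper. Then take the bar out and leave it lying flat on the bench, clear of the mould and the block, and leave the other things on the bench alone.

Things in the scene. Friction and masses are not known exactly. Their poses are not given: they have to be found in the camera images.
- mould: The mould: a plain aluminium block, 100 mm deep (its x) by 140 mm wide (y), fixed to the bench; origin under its centre. Lower half 80 mm high, upper half 40 mm thick on top of it, stuck on four steel guide posts whose dark stop collars (20 mm across, top of all 140 mm up) stand 7 mm above the closed upper half. x points away from the front face with the notch, into the mould; z up.
- notch (a point): Centre of the mouth of the pry notch, in the mould's front face, 50 mm from its centre and 87 mm above the bench. The notch is cut in the underside of the upper half: 40 mm wide, 14 mm high (80 to 94 mm above the bench when closed), 32 mm deep. Axes: x points level into the notch, y across it, z up.
- top_half (a joint): Height of the upper half above its closed position, in m: 0 closed, 0.007 against the collars (a hard stop). It slides straight up and stays where it is left, the posts being tight. Raising it takes 35 to 45 N at the bar's toe, varying from mould to mould; at the collars the force rises steeply. Bearing firmly means 50 to 75 N at the toe, kept a moment; more harms the collars.
- ridge (a point): Middle of the rounded top ridge (radius 8 mm, 60 mm long along its y) of the loose steel fulcrum block (1.1 kg), 83 mm above the bench. The block stands in front of the notch, ridge 24 to 34 mm from the mould's front face; x points to the mould, z up. Its foot is 20 mm high and reaches 18 mm towards the mould and 38 mm away from it.
- bar_mid (a point): Centre (also half-way up) of the loose straight steel pry bar, 0.32 kg, 320 mm long, lying flat on the bench at the start. The shank is 14 mm wide and 10 mm thick. x runs along the bar towards the toe, z up. The centre of mass is within 8 mm of this point. Pressing down on the shank near the handle end (the end away from the toe) levers the toe up.
- bar_toe (a point): Middle of the very tip of the bar's flattened toe, 160 mm along x from the bar's centre. The toe is the last 34 mm of the bar: 24 mm wide, 6 mm thick, in the bar's mid-plane. Friction makes the force needed on the handle about a tenth more than the lever arms alone give.
- jar: Bystander: closed glass jar, 72 mm across, 100 mm high; origin under its centre. Leave it alone.
- tape: Bystander: short cardboard tube ring, 96 mm across, 25 mm high; origin under its centre. Leave it alone.
- hammer: Bystander: hammer, 260 mm long, lying along its x. Leave it alone.
- cup: Bystander: white plastic cup, 72 mm across, 90 mm high; origin under its centre. Leave it alone.
Mind the look-alikes: they are no part of the job. Of the things shaped like the mould, the aluminium one is meant.

How it is judged:
On the way, in this order (a step that is already met when the one before it is completed fails the run):
1. the toe of the bar is at least 10 mm inside the notch and the bar bears on the fulcrum block (x of bar_toe in the frame of notch above 0.01 m and y of bar_toe in the frame of notch between -0.016 and 0.016 m and z of bar_toe in the frame of notch between -0.008 and 0.008 m and contact force between bar and fulcrum above 0.5 N), for 0.2 s.
2. the upper half is levered up (within 1.5 mm of its collars) and made to bear on them with over 50 N at the toe of the bar, the bar bearing on the fulcrum block (value of joint top_half above 0.0055 m and contact force between bar and mould above 50 N and contact force between bar and fulcrum above 20 N), for 0.2 s.
At the end, for the whole second after the job is handed in: The upper half stays raised to within 1.5 mm of the stop collars (joint above 5.5 mm of 7), and the bar lies flat and still on the bench (centre and tip less than 15 mm high), touching neither mould nor block, its tip more than 60 mm from the notch (value of joint top_half above 0.0055 m and height (world z) of each of bar_mid, bar_toe below 0.015 m and horizontal distance between bar_toe and notch above 0.06 m and contact force between bar and fulcrum below 0.1 N and contact force between bar and mould below 0.1 N and linear speed of bar below 0.02 m/s).
It fails at once if the bar presses on the mould with more than 75 N (forced against the collars) (contact force between bar and mould above 75 N).
It fails at once if the robot touches the mould (contact force between any of the fingers, the arm and mould above 2 N).
It fails at once if a bystander is moved more than 30 mm (distance of any of jar, tape, hammer, cup from where it was at the start of the episode above 0.03 m).
It also fails if it takes over 72 s, if anything falls off the work surface, if the arm or the gripper's body presses on something with over 40 N, if the wrist force passes 120 N, or if a joint passes its speed limit or range.

## Robot

A 7-joint arm with a two-finger parallel gripper is mounted at the origin on the work surface. World frame = base frame: x ahead of the robot, y to its left, z up, the work surface at z = 0. Lengths are in m, angles in rad, forces in N, time in s.
With the tool pointing down it reaches from about 0.4 to 0.875 m from the base axis. Payload 6.5 kg.
Tool frame: the origin (TCP) lies on the centre line of the jaws, within the pads' length; the fingertips stand 25 mm ahead of it and the grasp point (between the pads) lies 6 mm ahead of it; x points along the fingers, z is the direction in which the jaws open and shut, and the axes are right-handed (so a half turn about x gives the same grasp; the last joint's range is limited). The gripper opens to 88 mm and grips with 3 to 60 N. Pads are 18 mm wide; open, the fingers measure 123 mm over their backs; the gripper's body (75 mm by 187 mm) begins 45 mm behind the grasp point.
Start: joints at [1.214, 0.536, -0.004, 1.538, 0.003, 1.067, -0.071], TCP at [0.186, -0.623, 0.264] pointing down, gripper open.
Joint ranges: [-2.7, 2.7], [-0.37, 2.16], [-1.27, 1.26], [0.24, 2.4], [-1.31, 4.45], [0.19, 1.91], [-2.76, 2.76]. Speed limits (rad/s): [2.39, 2.39, 3.14, 3.14, 3.14, 3.14, 3.14].

## Interface

Orientations are given as a unit quaternion [w, x, y, z].
In Python, from plant import readout, eyes, ticket gives the robot as it stands. The module is installed in compiled form; this text tells all that it offers.
- The arm moves only by the shell command python3 -m creep 'ROWS' [OPENING] [FORCE]. ROWS is JSON, one flat list of numbers, 6 for each row, row after row: the shift along the tool's x, y, z in mm, then the turn, a rotation vector about the tool's x, y, z in degrees. In form: [x, y, z, wx, wy, wz, x, y, z, wx, wy, wz, ...]. A call has 1 to 12 rows; each row shifts and turns the commanded pose from where the row before left it, along the tool's axes as they then stand; what a row does not reach is not made up. A row lasts 1/8 s, in which the tool goes at most 62.5 mm and 10.7 degrees, less where a joint would pass 70% of its speed; a pose out of reach is approached as far as the arm can. A call with a gripper value outside its range is refused whole. OPENING is the finger opening in mm, from 0 to 88.1, set as the call begins (- or left out, the last holds). The fingers move at their own pace and stop on an object; FORCE is the grip in N (left out, the last holds). Time passes only in rows, so rows that do not move let the fingers close. It gives the time, the measured TCP pose, the force and the opening at its end, in the units of the state.
- readout.read_state(): the state, without advancing time (a new reading comes with each control period).
- eyes.read_camera(name): name is "side" or "top" or "wrist"; returns a dict with "color" (480x640x3 uint8, red, green, blue), "range_z" (480x640 float32, m along the optical axis (not along the pixel's ray), 0 where there is no reading), "camera_matrix" (3x3 intrinsics, pixels), "origin" and "attitude" of the camera in the world. Camera axes: x right, y up, looking along -z (the intrinsics and any distortion apply to the point x, -y, -z); pixel columns grow to the right and rows downward; lengths in m; the calibration is good to about 2 mm. A picture is of the moment at which its call begins.
- ticket.hand_in(): hands the job in, once; it reports no verdict.
The state is a dict: "time": time; "joint_pos": joint angles; "joint_velocities": joint speeds; "joint_torque": joint torques, N m; "tool_pos": TCP position; "eef_rot": TCP orientation; "wrist_force": force on the tool from outside, world axes, zero at the start; "torque": the same for the moment, N m; "gripper_width": opening from 0.0 (shut) to 1.0 (fully open).
Only numpy, scipy, OpenCV 4.12 (cv2) and the standard library are available. Lean on these libraries where they do the work, as an engineer would, in place of code of your own. Each camera call takes 0.05 s, during which the arm holds its last target. There are 200 camera calls.

## Working session

There is one attempt and no reset: what is moved stays moved. The work goes in short steps, Python scripts to look and compute and a shell command to move; the robot and the scene stay as the last step left them, time stands still between calls to the robot, and variables do not carry over. Pictures are saved under pics/ and viewed, about 8 in all and at most 12, crops included, and the job is handed in when it is done.

```bash
mkdir -p pics; cat > h.py <<'E'
import numpy as np, cv2, json
from plant import readout, eyes, ticket
from scipy.spatial.transform import Rotation as R
def rot(q): return R.from_quat([q[1],q[2],q[3],q[0]])
def snap(name,fn=None):
    d=eyes.read_camera(name); np.savez('cam_'+name+'.npz',**{k:np.asarray(v) for k,v in d.items()})
    if fn: cv2.imwrite('pics/'+fn,cv2.cvtColor(d['color'],cv2.COLOR_RGB2BGR))
    return d
def load(name): return dict(np.load('cam_'+name+'.npz'))
def Rc(d):
    a=np.asarray(d['attitude']); return a if a.shape==(3,3) else rot(a).as_matrix()
def cloud(d):
    K=np.asarray(d['camera_matrix']);z=d['range_z'];v,u=np.mgrid[:480,:640]
    p=np.stack([(u-K[0,2])/K[0,0]*z,-(v-K[1,2])/K[1,1]*z,-z],-1)
    P=p@Rc(d).T+np.asarray(d['origin']); P[z==0]=np.nan; return P
def px(d,P,u,v,r=1): return np.nanmedian(P[v-r:v+r+1,u-r:u+r+1].reshape(-1,3),0)
def st():
    s=readout.read_state(); Rm=rot(s['eef_rot']).as_matrix()
    print('t',round(s['time'],2),'tcp',np.round(s['tool_pos'],4),'F',np.round(s['wrist_force'],1),'w',round(s['gripper_width']*88.1,1)); print(np.round(Rm,3).tolist()); print('q',np.round(s['joint_pos'],2)); return s,Rm
E
python3 - <<'E'
from h import *
for n in ['top','side']:
    d=snap(n,n+'1.png'); print(n,d['origin'],d['attitude'],d['camera_matrix'],[k for k in d])
st()
E
```

```text
top [ 0.39977534 -0.02291216  1.24087398] [ 0.71326315  0.06300319 -0.04612067 -0.69653367] [[437.75725809   0.         319.99285911]
 [  0.         437.75725809 236.93369258]
 [  0.           0.           1.        ]] ['color', 'range_z', 'camera_matrix', 'origin', 'attitude']
side [0.53117254 1.31901691 0.82488486] [-0.02487002 -0.00582978  0.5035611   0.86358191] [[623.71703651   0.         317.41651648]
 [  0.         623.71703651 240.90829756]
 [  0.           0.           1.        ]] ['color', 'range_z', 'camera_matrix', 'origin', 'attitude']
t 0.1 tcp [ 0.1862 -0.6222  0.263 ] F [ 0.6 -1.4 -0.4] w 88.3
[[-0.001, 0.958, 0.287], [0.001, 0.287, -0.958], [-1.0, -0.0, -0.001]]
q [ 1.21  0.54 -0.    1.54  0.    1.07 -0.07]
```

View pics/top1.png

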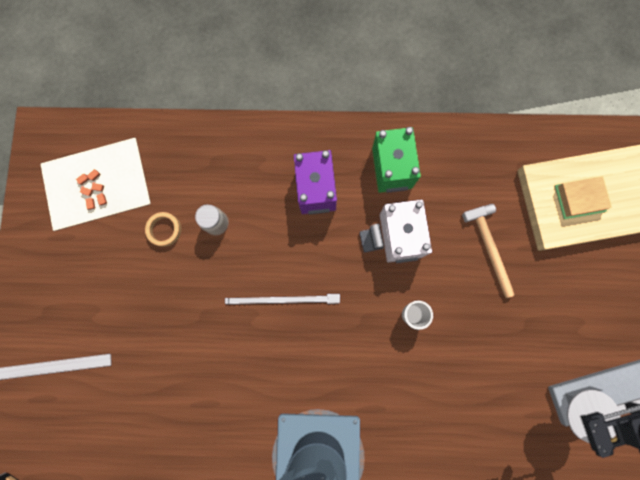

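View pics/side1.png

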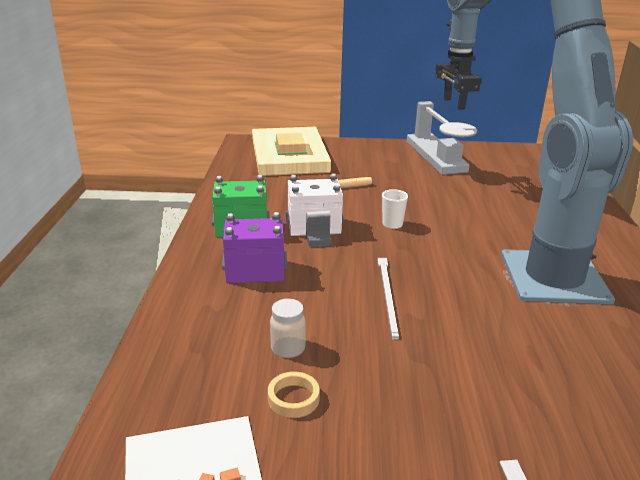

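Top view: the aluminium (silver-white) mould is at px (407,230), with the block at its left (372,238). Green (397,158) and purple (315,182) are look-alike moulds. The bar runs (228..340, 300) with its wider toe at the right, (340,298). The pale strip at (55,368) is a look-alike bar. The cup is at (418,315), jar (210,220), tape (163,230) and hammer (490,250). Next I'll measure from depth and make one close crop.

```bash
python3 - <<'E'
from h import *
d=load('top');P=cloud(d)
def reg(u0,u1,v0,v1,z0,z1,nm):
    Q=P[v0:v1,u0:u1].reshape(-1,3);m=(Q[:,2]>z0)&(Q[:,2]<z1);Q=Q[m]
    if len(Q)<5: print(nm,len(Q));return
    r=cv2.minAreaRect((Q[:,:2]*1000).astype(np.float32)); print(nm,len(Q),np.round(cv2.boxPoints(r),1).tolist(),np.round(r[1],1),'mean',np.round(Q.mean(0),4),'z',np.round(np.percentile(Q[:,2],[2,50,98]),4))
print('bench',px(d,P,280,340,3),px(d,P,450,250,3))
reg(375,440,190,270,.11,.128,'mouldtop'); reg(375,440,190,270,.11,.2,'mouldall'); 
reg(350,384,215,265,.07,.1,'ridge'); reg(350,384,215,265,.012,.1,'block');
reg(215,350,285,312,.004,.03,'bar'); reg(330,350,285,312,.003,.03,'toe'); reg(215,330,285,312,.004,.03,'shank')
reg(395,440,295,335,.03,.12,'cup'); reg(455,520,195,300,.008,.06,'hammer');
c=d['color'];o=np.hstack([cv2.resize(c[190:270,345:445],None,fx=4,fy=4,interpolation=cv2.INTER_CUBIC),cv2.resize(c[270:350,225:345],None,fx=3.3,fy=4,interpolation=cv2.INTER_CUBIC)])
s=load('side')['color'];o2=cv2.resize(s[170:350,220:440],(800,280) if 0 else (340,278))
o=np.vstack([o,np.zeros((278,o.shape[1],3),np.uint8)]);o[320:598,:340]=o2
cv2.imwrite('pics/crop.png',cv2.cvtColor(o,cv2.COLOR_RGB2BGR)); print(o.shape)
E
```

```text
bench [3.01037541e-01 1.12786491e-01 1.77277780e-04] [ 5.63278682e-01 -3.60582998e-01  2.89799252e-05]
mouldtop 1891 [[526.5999755859375, -179.5], [541.7000122070312, -278.79998779296875], [680.2999877929688, -257.79998779296875], [665.2000122070312, -158.5]] [140.2 100.5] mean [ 0.6018 -0.2179  0.1203] z [0.1153 0.1203 0.1248]
mouldall 2089 [[526.5999755859375, -179.5], [541.7000122070312, -278.79998779296875], [680.2999877929688, -257.79998779296875], [665.2000122070312, -158.5]] [140.2 100.5] mean [ 0.6019 -0.2179  0.1218] z [0.1154 0.1207 0.1394]
ridge 206 [[559.2999877929688, -126.80000305175781], [559.2999877929688, -162.39999389648438], [644.5, -162.3000030517578], [644.5, -126.69999694824219]] [85.2 35.6] mean [ 0.5899 -0.1437  0.079 ] z [0.0714 0.0795 0.0859]
block 527 [[551.9000244140625, -113.4000015258789], [566.5999755859375, -180.10000610351562], [656.2999877929688, -160.1999969482422], [641.5999755859375, -93.5999984741211]] [91.9 68.3] mean [ 0.5897 -0.1357  0.0476] z [0.0155 0.0404 0.0847]
bar 748 [[375.79998779296875, 298.8999938964844], [384.8999938964844, -71.9000
[... 340 characters left out ...]
z [0.003  0.0056 0.0109]
shank 656 [[375.79998779296875, 298.8999938964844], [383.70001220703125, -21.399999618530273], [455.8999938964844, -19.600000381469727], [448.0, 300.6000061035156]] [ 72.2 320.3] mean [0.4139 0.1253 0.009 ] z [0.0042 0.0092 0.0141]
cup 357 [[346.70001220703125, -215.5], [348.5, -285.8999938964844], [417.29998779296875, -284.1000061035156], [415.5, -213.6999969482422]] [68.8 70.4] mean [ 0.382  -0.2577  0.0714] z [0.032  0.0791 0.0927]
hammer 1106 [[422.8999938964844, -443.5], [445.1000061035156, -550.4000244140625], [702.7999877929688, -496.8999938964844], [680.7000122070312, -390.0]] [263.3 109.2] mean [ 0.5786 -0.4647  0.0225] z [0.0112 0.0232 0.0298]
(598, 796, 3)
```

View pics/crop.png

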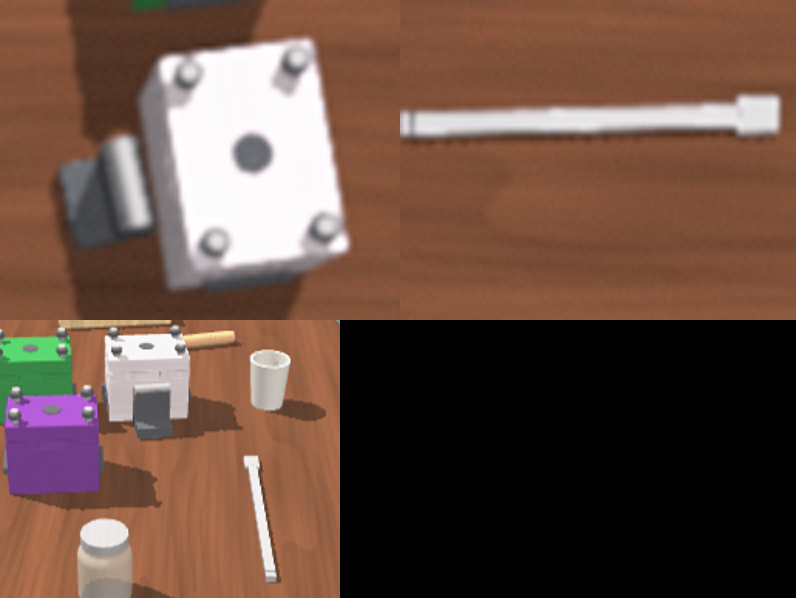

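The crop confirms the choices: silver mould with notch and block at its left side, toe (wide part) at the right end of the bar, and handle at about px (226,301). Now I'll convert those pixels and work out the approach.

```bash
cat >> h.py <<'E'
def ray(d,u,v,z):
    K=d['camera_matrix'];r=Rc(d)@np.array([(u-K[0,2])/K[0,0],-(v-K[1,2])/K[1,1],-1]);o=d['origin'];return o+r*(z-o[2])/r[2]
E
python3 - <<'E'
from h import *
d=load('top')
a=ray(d,340,298.7,.008);b=ray(d,225.5,301,.01);print('tip',a,'end',b,np.linalg.norm(a-b),np.degrees(np.arctan2(*(a-b)[1::-1])))
# bar mask by color
c=cv2.cvtColor(d['color'],cv2.COLOR_RGB2HSV);m=((c[...,1]<60)&(c[...,2]>150)).astype(np.uint8);m[:280]=0;m[312:]=0;m[:,:200]=0;m[:,360:]=0
v,u=np.nonzero(m);print(u.min(),u.max(),[(x,round(v[u==x].mean(),2),(u==x).sum()) for x in range(u.min(),u.max()+1,9)],[(x,(u==x).sum()) for x in range(324,344)])
g=[ray(d,x,v[u==x].mean(),.01) for x in range(235,325)];g=np.array(g);k=np.polyfit(g[:,1],g[:,0],1);print('x=k*y+c',k)
for nm,uv,z in [('ridgeL',(345+108/4,190+140/4),.083),('ridge top-end',(345+122/4,190+137/4),.083),('ridge bot-end',(345+138/4,190+228/4),.083)]: print(nm,ray(d,*uv,z))
st()
E
```

```text
tip [ 0.41849575 -0.05111752  0.008     ] end [0.40406403 0.2686181  0.01      ] 0.3200674002309788 -87.41562871967187
225 339 [(225, np.float64(300.5), np.int64(6)), (234, np.float64(300.5), np.int64(6)), (243, np.float64(300.0), np.int64(5)), (252, np.float64(300.0), np.int64(5)), (261, np.float64(299.5), np.int64(6)), (270, np.float64(299.5), np.int64(6)), (279, np.float64(299.5), np.int64(6)), (288, np.float64(299.5), np.int64(6)), (297, np.float64(299.0), np.int64(5)), (306, np.float64(298.5), np.int64(6)), (315, np.float64(298.5), np.int64(6)), (324, np.float64(298.5), np.int64(6)), (333, np.float64(298.0), np.int64(9))] [(324, np.int64(6)), (325, np.int64(6)), (326, np.int64(7)), (327, np.int64(9)), (328, np.int64(9)), (329, np.int64(9)), (330, np.int64(9)), (331, np.int64(9)), (332, np.int64(9)), (333, np.int64(9)), (334, np.int64(9)), (335, np.int64(9)), (336, np.int64(9)), (337, np.int64(9)), (338, np.int64(9)), (339, np.int64(9)), (340, np.int64(0)), (341, np.int64(0)), (342, np.int64(0)), (343, np.int64(0))]
x=k*y+c [-0.04731591  0.4181633 ]
ridgeL [ 0.61522612 -0.1315327   0.083     ]
ridge top-end [ 0.61747128 -0.14088117  0.083     ]
ridge bot-end [ 0.55616513 -0.15185716  0.083     ]
t 0.1 tcp [ 0.1862 -0.6222  0.263 ] F [ 0.6 -1.4 -0.4] w 88.3
[[-0.001, 0.958, 0.287], [0.001, 0.287, -0.958], [-1.0, -0.0, -0.001]]
q [ 1.21  0.54 -0.    1.54  0.    1.07 -0.07]
```

```bash
python3 -m creep '[0,0,0,-9.5,0,0, 0,0,0,-9.5,0,0, 0,0,0,-9.5,0,0, 0,0,0,-9.5,0,0, 0,0,0,-9.5,0,0, 0,0,0,-9.5,0,0, 0,0,0,-9.5,0,0, 0,0,0,-9.5,0,0, 0,38,41,0,0,0, 0,38,41,0,0,0, 0,38,41,0,0,0, 0,38,41,0,0,0]' 50 40
python3 -m creep '[0,38,41,0,0,0, 0,38,41,0,0,0, 0,38,41,0,0,0, 0,38,41,0,0,0, 0,52,-7.5,0,0,0, 0,52,-7.5,0,0,0, 0,52,-7.5,0,0,0, 0,52,-7.5,0,0,0, 0,52,-7.5,0,0,0, 0,52,-7.5,0,0,0, 0,52,-7.5,0,0,0, 0,52,-7.5,0,0,0]'
python3 - <<'E'
from h import *
s,Rm=st(); t=np.array([.4097,.1686,.12]); print('to target tool mm',np.round(Rm.T@(t-s['tool_pos'])*1000,1))
print('zhead',np.degrees(np.arctan2(Rm[1,2],Rm[0,2])))
E
```

```text
time: 1.6
tool_pos: [0.344, -0.4617, 0.2634]
eef_rot: [0.707, -0.016, 0.707, 0.016]
wrist_force: [-0.5, -0.0, 0.1]
gripper_width: 0.565
time: 3.1
tool_pos: [0.42, 0.1104, 0.2637]
eef_rot: [0.707, -0.016, 0.707, 0.016]
wrist_force: [0.8, -0.2, -0.8]
gripper_width: 0.567
t 3.1 tcp [0.42   0.1104 0.2637] F [ 0.8 -0.2 -0.8] w 49.9
[[0.0, -0.046, 0.999], [-0.0, 0.999, 0.046], [-1.0, -0.0, 0.0]]
q [ 0.23  0.23 -0.67  2.05  0.18  0.92 -0.48]
to target tool mm [143.7  58.7  -7.6]
zhead 2.6437849757627028
```

Tracking is good. I'll go down over the grip point, then look with the wrist camera on the way.

```bash
python3 -m creep '[24,29,-4,0,0,0, 24,29,-4,0,0,0, 40,0,0,0,0,0, 40,0,0,0,0,0, 0,0,0,0,0,0]' 50
python3 - <<'E'
from h import *
snap('wrist','w1.png'); st()
E
```

```text
time: 3.72
tool_pos: [0.4079, 0.1658, 0.1338]
eef_rot: [0.705, -0.017, 0.709, 0.016]
wrist_force: [0.6, 0.2, 0.1]
gripper_width: 0.568
t 3.77 tcp [0.4091 0.1664 0.1354] F [0.5 1.  0.7] w 49.9
[[-0.003, -0.047, 0.999], [-0.001, 0.999, 0.047], [-1.0, -0.001, -0.003]]
q [-0.    0.47 -0.58  2.14  0.42  0.65 -0.83]
```

View pics/w1.png

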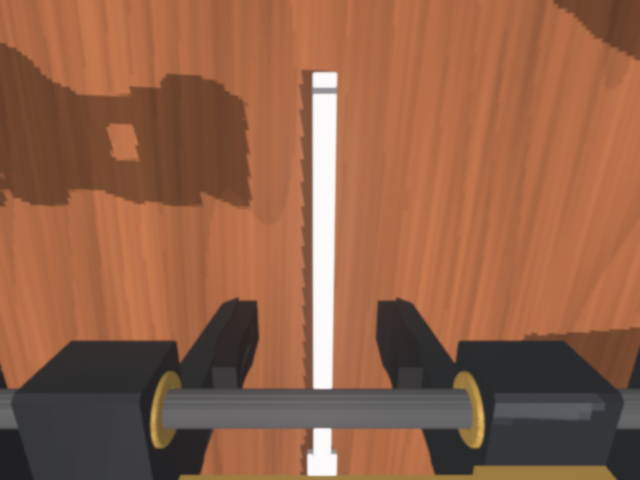

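The wrist view shows the bar at column 324, straight between the fingers (inner tips 257 and 378), aligned, with the toe towards the bottom. Now I'll descend and grip.

```bash
python3 -m creep '[35,0,0,0,0,0, 35,0,0,0,0,0, 25,0,0,0,0,0, 13,0,0.5,0,0,0, 0,0,0,0,0,0, 0,0,0,0,0,0]' 50
python3 -c "
from h import *
st()"
```

```text
time: 4.53
tool_pos: [0.4113, 0.1669, 0.0288]
eef_rot: [0.708, -0.016, 0.706, 0.017]
wrist_force: [-0.4, 0.2, 0.8]
gripper_width: 0.566
t 4.53 tcp [0.4113 0.1669 0.0288] F [-0.4  0.2  0.8] w 49.9
[[0.002, -0.046, 0.999], [0.001, 0.999, 0.046], [-1.0, 0.001, 0.002]]
q [-0.16  0.67 -0.4   2.16  0.63  0.42 -1.02]
```

```bash
python3 -m creep '[2,0,0,0,0,0, 0,0,0,0,0,0]' 50
python3 -m creep '[0,0,0,0,0,0, 0,0,0,0,0,0, 0,0,0,0,0,0, 0,0,0,0,0,0, 0,0,0,0,0,0, 0,0,0,0,0,0]' 8 60
python3 -m creep '[-10,0,0,0,0,0, -20,0,0,0,0,0, -40,0,0,0,0,0, -40,0,0,0,0,0, -30,0,0,0,0,0, 0,0,0,0,0,0, 0,0,0,0,0,0]'
python3 - <<'E'
from h import *
s,Rm=st();print(s['torque']); snap('wrist','w2.png'); snap('side','s2.png');snap('top','t2.png')
a=cv2.imread('pics/s2.png')[120:360,320:640];cv2.imwrite('pics/c2.png',np.hstack([cv2.resize(a,(480,360)),cv2.resize(cv2.imread('pics/w2.png'),(320,360))]))
E
```

```text
time: 4.78
tool_pos: [0.4107, 0.1666, 0.026]
eef_rot: [0.707, -0.016, 0.707, 0.016]
wrist_force: [-0.1, 0.2, -0.3]
gripper_width: 0.564
time: 5.52
tool_pos: [0.4105, 0.1666, 0.0257]
eef_rot: [0.707, -0.016, 0.707, 0.016]
wrist_force: [1.0, 0.5, 0.0]
gripper_width: 0.15
time: 6.4
tool_pos: [0.4097, 0.166, 0.1649]
eef_rot: [0.706, -0.017, 0.707, 0.016]
wrist_force: [0.3, -0.5, -3.2]
gripper_width: 0.148
t 6.4 tcp [0.4097 0.166  0.1649] F [ 0.3 -0.5 -3.2] w 13.1
[[-0.001, -0.046, 0.999], [-0.001, 0.999, 0.046], [-1.0, -0.001, -0.001]]
q [ 0.05  0.42 -0.64  2.12  0.38  0.72 -0.79]
[ 0.11728283 -0.12126834  0.01128646]
```

View pics/c2.png

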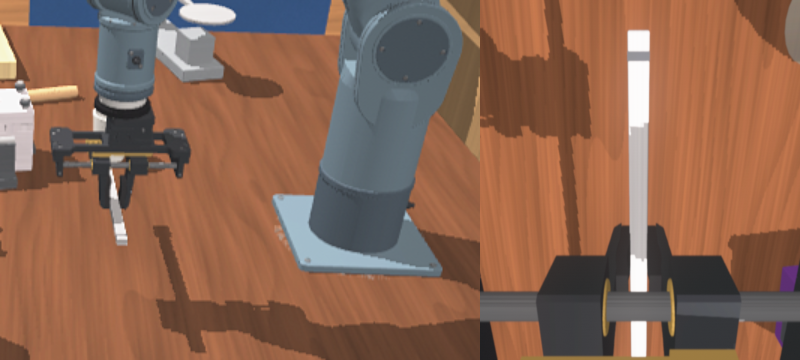

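```bash
cat >> h.py <<'E'
def barpts(d,c,u,lo,hi,z0,z1,w=.012):
    P=cloud(d).reshape(-1,3);q=P[:,:2]-c;t=q@u;n=q@np.array([-u[1],u[0]]);m=(t>lo)&(t<hi)&(abs(n)<w)&(P[:,2]>z0)&(P[:,2]<z1);return t[m],n[m],P[m,2]
E
python3 - <<'E'
from h import *
u=np.array([.046,-.999]);g=np.array([.4097,.166])
for n in ['top','side']:
    d=load(n);t,nn,z=barpts(d,g,u,-.12,.26,.10,.2,.025)
    for a,b in [(-.11,-.04),(.04,.1),(.1,.15),(.15,.2),(.18,.22),(.2,.24)]:
        m=(t>a)&(t<b); 
        if m.sum()>3: print(n,a,b,m.sum(),'z med',np.median(z[m]).round(4),'n',np.median(nn[m]).round(4),t[m].max().round(4))
s,Rm=st()
E
```

```text
top 0.04 0.1 143 z med 0.1474 n 0.001 0.0977
top 0.1 0.15 114 z med 0.1465 n 0.0002 0.1498
top 0.15 0.2 151 z med 0.1449 n 0.0014 0.1996
top 0.18 0.22 127 z med 0.1434 n -0.0007 0.212
top 0.2 0.24 48 z med 0.1434 n -0.0011 0.212
side -0.11 -0.04 158 z med 0.1507 n 0.0014 -0.0406
side 0.04 0.1 24 z med 0.1486 n -0.0042 0.0945
t 6.55 tcp [0.4095 0.1662 0.1645] F [-0.1  1.  -2.8] w 13.3
[[-0.002, -0.047, 0.999], [-0.001, 0.999, 0.047], [-1.0, -0.001, -0.002]]
q [ 0.05  0.42 -0.64  2.12  0.38  0.72 -0.79]
```

```bash
python3 -m creep '[0,0,0,-3,0,0, 0,0,0,-2.9,0,0, 0,-16.5,27,0,0,0, 0,-16.5,27,0,0,0, 0,-16.5,27,0,0,0, 0,-16.5,27,0,0,0, 0,-16.5,27,0,0,0, 0,0,0,0,0,0, 0,0,0,0,0,0]'
python3 - <<'E'
from h import *
d=snap('top','t3.png'); snap('side','s3.png'); s,Rm=st()
a=cv2.imread('pics/t3.png')[180:300,310:430];b=cv2.imread('pics/s3.png')[160:280,250:370]
cv2.imwrite('pics/c3.png',np.hstack([cv2.resize(a,(400,400),interpolation=cv2.INTER_CUBIC),cv2.resize(b,(400,400),interpolation=cv2.INTER_CUBIC)]))
u=np.array([.1495,-.9888]);g=s['tool_pos'][:2]
t,nn,z=barpts(d,g,u,-.12,.26,.11,.18,.025)
for a,b in [(.04,.1),(.1,.15),(.15,.18),(.19,.22)]:
    m=(t>a)&(t<b); 
    if m.sum()>3: print(a,b,m.sum(),'z med',np.median(z[m]).round(4),'n',np.median(nn[m]).round(4),t[m].max().round(4))
E
```

```text
time: 7.68
tool_pos: [0.5549, 0.1055, 0.1646]
eef_rot: [0.704, -0.053, 0.706, 0.053]
wrist_force: [0.1, -0.2, -3.1]
gripper_width: 0.146
t 7.78 tcp [0.555  0.1058 0.1652] F [-0.4  0.9 -1.8] w 13.0
[[-0.002, -0.15, 0.989], [0.0, 0.989, 0.15], [-1.0, 0.0, -0.002]]
q [ 0.18  0.6  -0.6   1.82  0.43  0.86 -0.47]
0.04 0.1 77 z med 0.1469 n 0.0003 0.0996
0.1 0.15 117 z med 0.1463 n -0.0005 0.1498
0.15 0.18 68 z med 0.1456 n 0.0003 0.1787
0.19 0.22 92 z med 0.1427 n 0.0001 0.2141
```

View pics/c3.png

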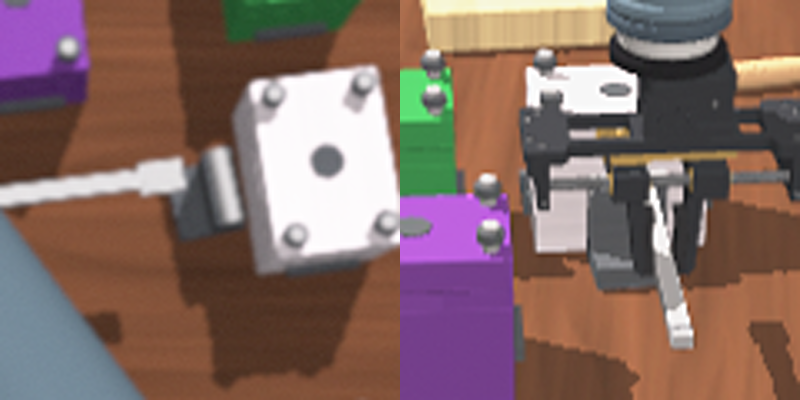

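```bash
python3 - <<'E'
from h import *
d=load('top'); f=lambda x,y,z: ray(d,310+x/3.3333-.35,180+y/3.3333-.35,z)
dot=f(327,160,.12);col=np.mean([f(*c,.14) for c in [(273,95),(363,83),(295,236),(386,224)]],0)
u=np.array([.1495,-.9888]);n=np.array([.9888,.1495])
c12=(f(295,236,.14)-f(273,95,.14))+(f(386,224,.14)-f(363,83,.14)); print('edge heading',np.degrees(np.arctan2(c12[1],c12[0])),dot,col)
tip=f(184,175,.14);print('tip',tip)
for nm,c in [('dot',dot),('col',col),('rect',np.array([.6034,-.2186,0]))]:
    w=c[:2]-.05*u-tip[:2]; print(nm,'notch',c[:2]-.05*u,'ahead',w@u,'lateral',w@n)
print('shank pt',f(20,193,.148)[:2], f(120,182,.148)[:2])
r=[f(217,150,.083),f(233,224,.083)];m=np.mean(r,0);print('ridge',m,'before face',(col[:2]-.05*u-m[:2])@u,'lat',(m[:2]-col[:2])@n)
P=cloud(d).reshape(-1,3);q=P[:,:2]-(col[:2]-.05*u);a=q@u;l=q@n
for k in range(-60,-8,4):
    mm=(a>k/1000)&(a<(k+4)/1000)&(abs(l)<.02);print(k+2,mm.sum(),np.round(np.median(P[mm,2]),4) if mm.any() else '',end=' | ')
E
```

```text
edge heading -171.3953188788598 [ 0.60334095 -0.22043209  0.12      ] [ 0.60055209 -0.21855354  0.14      ]
tip [ 0.585738   -0.10817488  0.14      ]
dot notch [ 0.59586595 -0.17099209] ahead 0.06362777989998857 lateral 0.0006233437277689768
col notch [ 0.59307709 -0.16911354] ahead 0.06135334205601014 lateral -0.0018534459963604325
rect notch [ 0.595925 -0.16916 ] ahead 0.0618250400956379 lateral 0.000955627283842843
shank pt [0.56784959 0.01637576] [ 0.57795414 -0.05920861]
ridge [ 0.58645265 -0.14543669  0.083     ] before face 0.02440202510888056 lat -0.003010551384769095
-58 16 0.0204 | -54 12 0.0193 | -50 18 0.0203 | -46 21 0.0185 | -42 21 0.0194 | -38 51 0.0426 | -34 29 0.0748 | -30 24 0.0802 | -26 23 0.0828 | -22 20 0.0818 | -18 17 0.0789 | -14 15 0.0749 | -10 1 0.0738 |
```

```bash
python3 -m creep '[0,-24,0,0,0,0, 0,-23,0,0,0,0, 15,0,0,0,0,0, 20,0,0,0,0,0, 15.5,0,0,0,0,0, 0,0,0,0,0,0, 0,0,0,0,0,0]'
python3 - <<'E'
from h import *
d=snap('top','t4.png'); s,Rm=st();print(s['torque'])
u=np.array([.1495,-.9888]);g=s['tool_pos'][:2]
t,nn,z=barpts(d,g,u,-.12,.26,.07,.12,.02)
for a,b in [(.04,.1),(.1,.15),(.15,.18),(.19,.215)]:
    m=(t>a)&(t<b); 
    if m.sum()>3: print(a,b,m.sum(),'z med',np.median(z[m]).round(4),'n',np.median(nn[m]).round(4),t[m].max().round(4))
E
```

```text
time: 8.65
tool_pos: [0.5633, 0.0593, 0.1153]
eef_rot: [0.705, -0.053, 0.705, 0.053]
wrist_force: [0.1, -0.0, -3.7]
gripper_width: 0.149
t 8.7 tcp [0.5636 0.0591 0.1156] F [ 0.   0.2 -4.2] w 12.7
[[0.001, -0.149, 0.989], [0.0, 0.989, 0.149], [-1.0, 0.0, 0.001]]
q [ 0.23  0.67 -0.55  1.84  0.48  0.77 -0.43]
[ 0.1033013  -0.12189062 -0.01599151]
0.04 0.1 29 z med 0.0974 n 0.0008 0.0992
0.1 0.15 108 z med 0.0968 n -0.0004 0.15
0.15 0.18 66 z med 0.096 n 0.0002 0.1799
0.19 0.215 127 z med 0.0918 n -0.0018 0.2136
```

```bash
python3 -m creep '[0,-6,0,0,0,0, 0,-6,0,0,0,0, 0,-6,0,0,0,0, 0,-5,0,0,0,0, 0,0,0,0,0,0]' && python3 -m creep '[0,-5,0,0,0,0, 0,-5,0,0,0,0, 0,-5,0,0,0,0, 0,0,0,0,0,0, 0,0,0,0,0,0]'
python3 - <<'E'
from h import *
d=snap('top','t5.png'); snap('side','s5.png'); s,Rm=st();print(s['torque'])
a=cv2.imread('pics/t5.png')[180:300,310:430];b=cv2.imread('pics/s5.png')[150:270,260:380]
cv2.imwrite('pics/c5.png',np.hstack([cv2.resize(a,(400,400),interpolation=cv2.INTER_CUBIC),cv2.resize(b,(400,400),interpolation=cv2.INTER_CUBIC)]))
E
```

```text
time: 9.32
tool_pos: [0.5667, 0.0351, 0.1151]
eef_rot: [0.705, -0.053, 0.705, 0.052]
wrist_force: [-0.1, 0.6, -3.8]
gripper_width: 0.151
time: 9.95
tool_pos: [0.5688, 0.0212, 0.1152]
eef_rot: [0.705, -0.053, 0.705, 0.053]
wrist_force: [0.1, 0.6, -2.1]
gripper_width: 0.15
t 10.05 tcp [0.5688 0.0213 0.1152] F [ 0.1  0.1 -3.3] w 13.1
[[-0.0, -0.149, 0.989], [0.0, 0.989, 0.149], [-1.0, 0.0, 0.0]]
q [ 0.29  0.67 -0.55  1.83  0.48  0.78 -0.36]
[ 0.11622957 -0.11572042 -0.0348879 ]
```

View pics/c5.png

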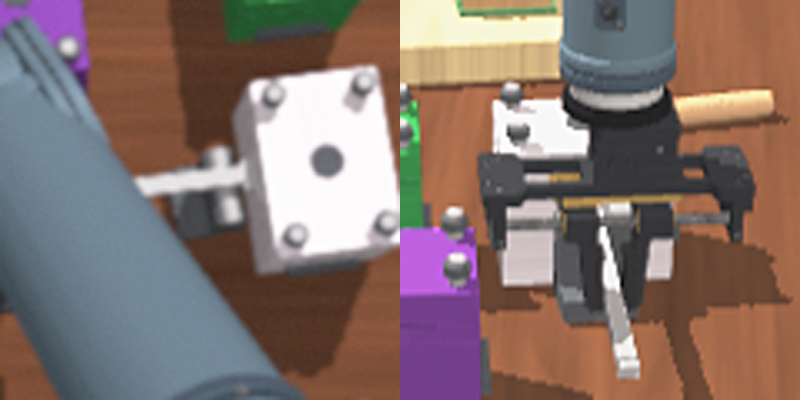

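The toe sits under the upper half (top crop: bar enters at about (245,172), crossing the ridge at (222,170)), with no contact force. Estimated insertion is 23–24 mm, with the ridge 25 mm before the face. Next I'll take a force baseline and lower onto the ridge.

```bash
cat >> h.py <<'E'
def avg(n=6,Lt=.049,Lh=.1675,Lc=.111,W=3.14,M0=None):
    S=[]
    for i in range(n):
        eyes.read_camera('side'); S.append(readout.read_state())
    f=np.array([s['wrist_force'] for s in S]);t=np.array([s['torque'] for s in S]);s=S[-1]
    Rm=rot(s['eef_rot']).as_matrix(); ax=np.array([.989,.149,0])
    pitch=np.degrees(np.arctan2(Rm[2,1],-Rm[2,0]))
    F=f.mean(0);m=t.mean(0)@ax
    tcp=np.mean([x['tool_pos'] for x in S],0)
    print('t %.2f'%s['time'],'F',F.round(2),'sd',f.std(0).round(2),'T',t.mean(0).round(3),'M',round(m,3),'tcp',tcp.round(4),'pitch %.2f'%pitch,'Ntoe(F only)',round((F[2]*Lh+W*Lc)/Lt/1.1,1),'w %.1f'%(s['gripper_width']*88.1))
E
python3 -c "
from h import *
avg(6)"
python3 -m creep '[1,0,0,0,0,0, 1,0,0,0,0,0, 0,0,0,0,0,0, 0,0,0,0,0,0]'
python3 -c "
from h import *
avg(4)"
python3 -m creep '[1,0,0,0,0,0, 0,0,0,0,0,0]'
python3 -c "
from h import *
avg(4)"
```

```text
t 10.35 F [ 0.27  0.09 -3.25] sd [0.69 0.37 0.36] T [ 0.144 -0.065 -0.007] M 0.133 tcp [0.5688 0.0212 0.1152] pitch 0.00 Ntoe(F only) -3.6 w 13.0
time: 10.85
tool_pos: [0.5689, 0.0211, 0.1132]
eef_rot: [0.705, -0.053, 0.705, 0.053]
wrist_force: [0.4, -0.1, -3.6]
gripper_width: 0.151
t 11.05 F [-0.19  0.03 -2.83] sd [0.58 0.27 0.18] T [ 0.131 -0.057 -0.007] M 0.121 tcp [0.5689 0.021  0.1132] pitch -0.00 Ntoe(F only) -2.3 w 13.0
time: 11.3
tool_pos: [0.5688, 0.021, 0.1121]
eef_rot: [0.705, -0.053, 0.705, 0.053]
wrist_force: [0.1, -1.1, -3.4]
gripper_width: 0.151
t 11.50 F [ 0.43  0.14 -3.24] sd [0.46 0.29 0.55] T [ 0.118 -0.074 -0.002] M 0.105 tcp [0.5688 0.021  0.1122] pitch -0.00 Ntoe(F only) -3.6 w 13.3
```

```bash
python3 -m creep '[1,0,0,0,0,0, 0,0,0,0,0,0]'
python3 -c "
from h import *
avg(4)"
python3 -m creep '[1,0,0,0,0,0, 0,0,0,0,0,0]'
python3 -c "
from h import *
avg(4)"
```

```text
time: 11.75
tool_pos: [0.5688, 0.021, 0.1111]
eef_rot: [0.705, -0.053, 0.705, 0.053]
wrist_force: [0.8, 0.6, -3.2]
gripper_width: 0.15
t 11.95 F [-0.04  0.11 -2.83] sd [0.47 0.27 0.38] T [ 0.136 -0.071  0.001] M 0.124 tcp [0.5689 0.021  0.1112] pitch -0.00 Ntoe(F only) -2.3 w 13.2
time: 12.2
tool_pos: [0.5688, 0.0211, 0.1102]
eef_rot: [0.705, -0.053, 0.705, 0.053]
wrist_force: [0.8, -0.0, -3.3]
gripper_width: 0.149
t 12.40 F [ 0.18  0.22 -2.6 ] sd [0.67 0.42 0.26] T [ 0.098 -0.072  0.004] M 0.086 tcp [0.5689 0.0211 0.1102] pitch 0.00 Ntoe(F only) -1.6 w 13.4
```

```bash
python3 -m creep '[1,0,0,0,0,0, 0,0,0,0,0,0]'
python3 -c "
from h import *
avg(4)"
python3 -m creep '[1,0,0,0,0,0, 0,0,0,0,0,0]'
python3 -c "
from h import *
avg(4)"
```

```text
time: 12.65
tool_pos: [0.5689, 0.0211, 0.1092]
eef_rot: [0.705, -0.053, 0.705, 0.053]
wrist_force: [-0.7, 0.6, -1.9]
gripper_width: 0.151
t 12.85 F [-0.57  0.65 -2.48] sd [0.14 0.33 0.23] T [ 0.074 -0.07  -0.007] M 0.062 tcp [0.5689 0.0211 0.1092] pitch 0.00 Ntoe(F only) -1.2 w 13.1
time: 13.1
tool_pos: [0.5689, 0.0211, 0.1082]
eef_rot: [0.705, -0.053, 0.705, 0.053]
wrist_force: [0.2, 0.4, -1.9]
gripper_width: 0.146
t 13.30 F [ 0.42  0.92 -1.87] sd [0.24 0.45 0.4 ] T [ 0.115 -0.094  0.01 ] M 0.1 tcp [0.5689 0.0211 0.1082] pitch 0.00 Ntoe(F only) 0.7 w 13.1
```

Contact with the ridge (about 1.2 N). I'll start pivoting about the ridge: per degree, x +2.9, y +0.45, wz −1.

```bash
python3 -m creep '[1.5,0.2,0,0,0,-0.5, 1.5,0.2,0,0,0,-0.5, 1.5,0.2,0,0,0,-0.5, 1.5,0.2,0,0,0,-0.5, 0,0,0,0,0,0]'
python3 -c "
from h import *
avg(4)"
python3 -m creep '[1.5,0.2,0,0,0,-0.5, 1.5,0.2,0,0,0,-0.5, 1.5,0.2,0,0,0,-0.5, 0,0,0,0,0,0]'
python3 -c "
from h import *
avg(4)"
```

```text
time: 13.92
tool_pos: [0.5686, 0.0219, 0.1021]
eef_rot: [0.706, -0.065, 0.704, 0.041]
wrist_force: [-0.0, 0.0, -2.0]
gripper_width: 0.151
t 14.12 F [ 0.34  0.11 -1.99] sd [0.2  0.75 0.42] T [ 0.023 -0.098  0.003] M 0.008 tcp [0.5687 0.0219 0.1022] pitch -1.98 Ntoe(F only) 0.3 w 13.3
time: 14.62
tool_pos: [0.5686, 0.0224, 0.0975]
eef_rot: [0.706, -0.075, 0.703, 0.031]
wrist_force: [-1.2, 0.0, -2.6]
gripper_width: 0.148
t 14.82 F [ 0.23  0.75 -1.77] sd [0.32 0.27 0.34] T [ 0.125 -0.072 -0.022] M 0.113 tcp [0.5687 0.0224 0.0977] pitch -3.48 Ntoe(F only) 1.0 w 13.1
```

```bash
python3 -m creep '[1.5,0.2,0,0,0,-0.5, 1.5,0.2,0,0,0,-0.5, 1.5,0.2,0,0,0,-0.5, 0,0,0,0,0,0]'
python3 -c "
from h import *
avg(4)"
python3 -m creep '[1.5,0.2,0,0,0,-0.5, 1.5,0.2,0,0,0,-0.5, 0,0,0,0,0,0]'
python3 -c "
from h import *
avg(4)"
```

```text
time: 15.32
tool_pos: [0.569, 0.0223, 0.0935]
eef_rot: [0.707, -0.084, 0.702, 0.022]
wrist_force: [-0.3, -1.2, 4.2]
gripper_width: 0.15
t 15.53 F [-0.22 -1.23  4.15] sd [0.18 0.42 0.31] T [-0.245 -0.049 -0.015] M -0.249 tcp [0.569  0.0223 0.0935] pitch -5.01 Ntoe(F only) 19.4 w 13.2
time: 15.9
tool_pos: [0.5692, 0.0224, 0.0907]
eef_rot: [0.707, -0.09, 0.701, 0.015]
wrist_force: [-0.6, -1.7, 8.5]
gripper_width: 0.152
t 16.10 F [-0.72 -1.15  7.63] sd [0.4  0.58 0.4 ] T [-0.405  0.065 -0.053] M -0.391 tcp [0.5692 0.0224 0.0908] pitch -6.03 Ntoe(F only) 30.2 w 13.1
```

```bash
sed -i "s/print('t %.2f'/print('N2',round((F[2]*Lh+m+W*Lc)\/Lt\/1.1,1),'t %.2f'/" h.py
python3 -m creep '[0,0,0,0,0,-0.5, 0,0,0,0,0,-0.5, 0,0,0,0,0,0]'
python3 -c "
from h import *
avg(4)"
python3 -m creep '[1.2,0.2,0,0,0,-0.5, 1.2,0.2,0,0,0,-0.5, 0,0,0,0,0,0]'
python3 -c "
from h import *
avg(4)"
```

```text
time: 16.48
tool_pos: [0.5691, 0.0227, 0.0907]
eef_rot: [0.707, -0.096, 0.7, 0.01]
wrist_force: [-0.3, -0.3, 7.5]
gripper_width: 0.151
N2 27.5 t 16.68 F [-0.54 -0.68  7.35] sd [0.46 0.58 0.31] T [-0.108  0.063 -0.073] M -0.098 tcp [0.5692 0.0227 0.0907] pitch -7.00 Ntoe(F only) 29.3 w 13.1
time: 17.05
tool_pos: [0.5692, 0.0227, 0.0882]
eef_rot: [0.708, -0.102, 0.699, 0.003]
wrist_force: [-1.1, -0.8, 7.5]
gripper_width: 0.15
N2 26.2 t 17.25 F [-0.42 -1.    7.22] sd [0.3  0.24 0.13] T [-0.144 -0.008 -0.063] M -0.144 tcp [0.5692 0.0227 0.0882] pitch -8.01 Ntoe(F only) 28.9 w 13.0
```

```bash
cat >> h.py <<'E'
def mtop():
    P=cloud(snap('top')).reshape(-1,3);q=P[:,:2]-np.array([.6034,-.2186]);u=np.array([.1495,-.9888]);n=np.array([.9888,.1495])
    m=(abs(q@u)<.04)&(abs(q@n)<.035)&(P[:,2]>.1)&(P[:,2]<.14);z=P[m,2];print('mould top med',np.median(z).round(4),'mean',z.mean().round(4),m.sum())
    a=q@u+.05;l=q@n;print('ridge profile',[(k+2,round(float(np.median(P[w,2])),3)) for k in range(-50,-8,4) for w in [(a>k/1e3)&(a<(k+4)/1e3)&(abs(l)>.012)&(abs(l)<.028)] if w.any()])
E
python3 - <<'E'
from h import *
import h
sn=h.snap
h.snap=lambda n:load('_0') if 0 else dict(eyes_old)
import cv2
mtop_src=None
d0=load('top') # t5 picture, before levering
eyes_old=d0; mtop(); h.snap=sn; mtop()
E
python3 -m creep '[1.4,0.2,0,0,0,-0.5, 1.4,0.2,0,0,0,-0.5, 0,0,0,0,0,0]'
python3 -c "
from h import *
avg(4);mtop()"
```

```text
mould top med 0.1205 mean 0.1205 822
ridge profile [(-48, 0.019), (-44, 0.02), (-40, 0.031), (-36, 0.07), (-32, 0.079), (-28, 0.082), (-24, 0.082), (-20, 0.082), (-16, 0.075), (-12, 0.079), (-8, 0.091)]
mould top med 0.1217 mean 0.1217 832
ridge profile [(-48, 0.019), (-44, 0.019), (-40, 0.04), (-36, 0.07), (-32, 0.08), (-28, 0.083), (-24, 0.082), (-20, 0.08), (-16, 0.076), (-12, 0.073), (-8, 0.09)]
time: 17.68
tool_pos: [0.5692, 0.0226, 0.0854]
eef_rot: [0.708, -0.108, 0.698, -0.003]
wrist_force: [-0.3, -1.1, 7.8]
gripper_width: 0.146
N2 27.3 t 17.88 F [ 0.09 -1.2   7.59] sd [0.34 0.14 0.46] T [-0.146 -0.041 -0.036] M -0.15 tcp [0.5693 0.0226 0.0854] pitch -9.02 Ntoe(F only) 30.1 w 13.2
mould top med 0.1226 mean 0.1225 830
ridge profile [(-48, 0.018), (-44, 0.021), (-40, 0.023), (-36, 0.071), (-32, 0.079), (-28, 0.083), (-24, 0.082), (-20, 0.081), (-16, 0.076), (-12, 0.075), (-8, 0.091)]
```

The half is rising (top +2 mm; force flat at Fz≈7.5). My static estimate of 27 N is below the stated 35–45 N, so I'll read the force while moving, with no rest row, to see whether it relaxes at rest.

```bash
cat >> h.py <<'E'
def one(Lt=.049,Lh=.1675,Lc=.111,W=3.14):
    s=readout.read_state();F=s['wrist_force'];m=np.asarray(s['torque'])@np.array([.989,.149,0]);print('now F',np.round(F,1),'M',m.round(3),'N2',round((F[2]*Lh+m+W*Lc)/Lt/1.1,1),'jv',np.round(s['joint_velocities'],3))
E
python3 -m creep '[1.4,0.2,0,0,0,-0.5]' | grep -E "pos|force"; python3 -c "
from h import *
one()"
python3 -m creep '[1.4,0.2,0,0,0,-0.5]' | grep -E "pos|force"; python3 -c "
from h import *
one()"
python3 -m creep '[1.4,0.2,0,0,0,-0.5]' | grep -E "pos|force"; python3 -c "
from h import *
one();avg(2);avg(2);avg(2);mtop()"
```

```text
tool_pos: [0.5693, 0.0225, 0.0841]
wrist_force: [0.3, -0.8, 8.2]
now F [ 0.3 -0.8  8.2] M -0.158 N2 28.9 jv [-0.078  0.015  0.058  0.008  0.071  0.005 -0.09 ]
tool_pos: [0.5694, 0.0224, 0.0827]
wrist_force: [-1.1, -1.5, 8.8]
now F [-1.1 -1.5  8.8] M -0.253 N2 29.3 jv [-0.079  0.017  0.056  0.005  0.065  0.003 -0.087]
tool_pos: [0.5694, 0.0223, 0.0813]
wrist_force: [-0.3, -1.3, 7.6]
now F [-0.3 -1.3  7.6] M -0.277 N2 24.8 jv [-0.076  0.016  0.058  0.005  0.064  0.003 -0.086]
N2 25.8 t 18.40 F [ 0.38 -1.57  8.23] sd [0.26 0.56 0.47] T [-0.324 -0.102 -0.073] M -0.336 tcp [0.5693 0.0223 0.0812] pitch -10.56 Ntoe(F only) 32.1 w 13.5
N2 23.6 t 18.50 F [ 0.11 -1.42  7.04] sd [0.3  0.79 0.4 ] T [-0.25  -0.058 -0.058] M -0.255 tcp [0.5693 0.0223 0.0812] pitch -10.54 Ntoe(F only) 28.3 w 13.6
N2 26.5 t 18.60 F [-0.08 -1.25  7.83] sd [0.46 0.4  0.69] T [-0.223 -0.062 -0.045] M -0.23 tcp [0.5693 0.0223 0.0812] pitch -10.53 Ntoe(F only) 30.8 w 13.0
mould top med 0.1236 mean 0.1236 830
ridge profile [(-48, 0.021), (-44, 0.02), (-40, 0.041), (-36, 0.064), (-32, 0.078), (-28, 0.082), (-24, 0.082), (-20, 0.081), (-16, 0.075), (-12, 0.075), (-8, 0.095)]
```

```bash
python3 -m creep '[1.4,0.2,0,0,0,-0.5, 1.4,0.2,0,0,0,-0.5]' | grep -E "pos|force"; python3 -c "
from h import *
one()"
python3 -m creep '[1.4,0.2,0,0,0,-0.5, 1.4,0.2,0,0,0,-0.5]' | grep -E "pos|force"; python3 -c "
from h import *
one();avg(6);mtop()"
```

```text
tool_pos: [0.5695, 0.0221, 0.0785]
wrist_force: [-0.3, -2.3, 7.9]
now F [-0.3 -2.3  7.9] M -0.352 N2 24.6 jv [-0.076  0.018  0.056  0.003  0.066  0.006 -0.085]
tool_pos: [0.5696, 0.0217, 0.0757]
wrist_force: [0.9, -1.6, 7.5]
now F [ 0.9 -1.6  7.5] M -0.397 N2 22.4 jv [-0.074  0.018  0.053  0.003  0.062  0.007 -0.084]
N2 23.2 t 19.45 F [ 0.34 -2.41  7.81] sd [0.48 0.6  0.67] T [-0.393 -0.129 -0.05 ] M -0.408 tcp [0.5695 0.0217 0.0756] pitch -12.56 Ntoe(F only) 30.7 w 12.7
mould top med 0.1254 mean 0.1253 824
ridge profile [(-48, 0.019), (-44, 0.02), (-40, 0.03), (-36, 0.057), (-32, 0.078), (-28, 0.083), (-24, 0.082), (-20, 0.081), (-16, 0.077), (-12, 0.075), (-8, 0.094)]
```

```bash
python3 -m creep '[1.1,0,0,0,0,-0.4, 1.1,0,0,0,0,-0.4]' | grep -E "pos|force"; python3 -c "
from h import *
one()"
python3 -m creep '[1,0,0,0,0,-0.35]' | grep -E "pos|force"; python3 -c "
from h import *
one();avg(4);mtop()"
```

```text
tool_pos: [0.5697, 0.0214, 0.0736]
wrist_force: [-0.2, -0.7, 8.0]
now F [-0.2 -0.7  8. ] M -0.235 N2 27.0 jv [-0.056  0.015  0.041  0.003  0.051  0.007 -0.066]
tool_pos: [0.5697, 0.0212, 0.0726]
wrist_force: [-0.5, -2.5, 8.7]
now F [-0.5 -2.5  8.7] M -0.232 N2 29.2 jv [-0.051  0.011  0.036  0.001  0.044  0.004 -0.058]
N2 25.4 t 20.07 F [-0.07 -1.98  7.97] sd [0.35 0.35 0.65] T [-0.297 -0.134 -0.028] M -0.314 tcp [0.5696 0.0212 0.0725] pitch -13.69 Ntoe(F only) 31.2 w 13.3
mould top med 0.126 mean 0.1261 830
ridge profile [(-48, 0.02), (-44, 0.021), (-40, 0.024), (-36, 0.058), (-32, 0.077), (-28, 0.081), (-24, 0.084), (-20, 0.082), (-16, 0.076), (-12, 0.075), (-8, 0.094)]
```

```bash
python3 -m creep '[0.5,0,0,0,0,-0.18, 0.5,0,0,0,0,-0.18, 0.5,0,0,0,0,-0.18]' | grep -E "pos|force"; python3 -c "
from h import *
one()"
python3 -m creep '[0.5,0,0,0,0,-0.18, 0.5,0,0,0,0,-0.18]' | grep -E "pos|force"; python3 -c "
from h import *
one();avg(3);mtop()"
```

```text
tool_pos: [0.5697, 0.021, 0.0711]
wrist_force: [0.5, -0.6, 8.0]
now F [ 0.5 -0.6  8. ] M -0.253 N2 26.6 jv [-0.026  0.006  0.018 -0.     0.022  0.005 -0.028]
tool_pos: [0.5698, 0.0209, 0.0702]
wrist_force: [-0.4, -1.0, 8.3]
now F [-0.4 -1.   8.3] M -0.148 N2 29.4 jv [-0.024  0.007  0.018  0.001  0.023  0.003 -0.031]
N2 27.0 t 20.90 F [ 0.42 -1.3   7.73] sd [0.67 0.52 0.8 ] T [-0.174 -0.104 -0.07 ] M -0.187 tcp [0.5697 0.0208 0.0701] pitch -14.58 Ntoe(F only) 30.5 w 13.4
mould top med 0.1268 mean 0.1268 839
ridge profile [(-48, 0.021), (-44, 0.02), (-40, 0.022), (-36, 0.058), (-32, 0.078), (-28, 0.082), (-24, 0.083), (-20, 0.081), (-16, 0.078), (-12, 0.074), (-8, 0.091)]
```

```bash
for i in 1; do python3 -m creep '[0.3,0,0,0,0,-0.1, 0.3,0,0,0,0,-0.1, 0.3,0,0,0,0,-0.1]' | grep -E "pos|force"; done; python3 -c "
from h import *
one();avg(2)"
python3 -m creep '[0.3,0,0,0,0,-0.1]' | grep -E "pos|force"; python3 -c "
from h import *
avg(3)"
python3 -m creep '[0.3,0,0,0,0,-0.1]' | grep -E "pos|force"; python3 -c "
from h import *
avg(3)"
```

```text
tool_pos: [0.5698, 0.0207, 0.0693]
wrist_force: [0.4, -1.0, 8.3]
now F [ 0.4 -1.   8.3] M -0.174 N2 29.1 jv [-0.015  0.004  0.01  -0.     0.011  0.003 -0.017]
N2 29.7 t 21.43 F [-0.16 -1.79  8.44] sd [0.12 0.6  0.41] T [-0.148 -0.096 -0.098] M -0.161 tcp [0.5698 0.0207 0.0693] pitch -14.87 Ntoe(F only) 32.7 w 13.0
tool_pos: [0.5699, 0.0207, 0.0691]
wrist_force: [0.6, -1.2, 8.4]
N2 31.8 t 21.70 F [-0.23 -1.43  9.3 ] sd [0.14 0.46 0.13] T [-0.179 -0.101 -0.078] M -0.192 tcp [0.5699 0.0207 0.0691] pitch -14.97 Ntoe(F only) 35.4 w 13.3
tool_pos: [0.57, 0.0207, 0.0689]
wrist_force: [0.7, -0.4, 10.1]
N2 33.0 t 21.98 F [ 0.2  -1.22  9.57] sd [0.67 0.61 0.34] T [-0.162 -0.077 -0.071] M -0.172 tcp [0.5699 0.0207 0.0689] pitch -15.07 Ntoe(F only) 36.2 w 13.4
```

Force is now rising, so the collars are touched. I'll go in small steps towards Fz ≈ 13, about 1.55 times the plateau moment, which is 54–70 N at the toe for a plateau of 35–45 N.

```bash
python3 -m creep '[0.3,0,0,0,0,-0.1]' | grep -E "pos|force"; python3 -c "
from h import *
avg(3)"
python3 -m creep '[0.3,0,0,0,0,-0.1]' | grep -E "pos|force"; python3 -c "
from h import *
avg(3)"
python3 -m creep '[0.3,0,0,0,0,-0.1]' | grep -E "pos|force"; python3 -c "
from h import *
avg(4)"
```

```text
tool_pos: [0.57, 0.0207, 0.0687]
wrist_force: [0.7, 0.3, 10.3]
N2 33.1 t 22.25 F [-0.61 -0.91  9.69] sd [0.45 0.74 0.49] T [-0.186 -0.032 -0.083] M -0.189 tcp [0.57   0.0207 0.0687] pitch -15.17 Ntoe(F only) 36.6 w 13.2
tool_pos: [0.5701, 0.0206, 0.0685]
wrist_force: [0.1, -1.0, 11.5]
N2 37.2 t 22.52 F [ 1.000e-02 -9.000e-01  1.068e+01] sd [0.93 0.17 0.57] T [-0.132 -0.021 -0.093] M -0.134 tcp [0.5701 0.0206 0.0685] pitch -15.26 Ntoe(F only) 39.6 w 13.2
tool_pos: [0.5702, 0.0207, 0.0683]
wrist_force: [-1.6, -0.5, 12.0]
N2 38.2 t 22.85 F [-1.06 -0.02 11.38] sd [0.56 0.33 0.41] T [-0.198 -0.008 -0.132] M -0.197 tcp [0.5702 0.0206 0.0683] pitch -15.36 Ntoe(F only) 41.8 w 13.3
```

```bash
python3 -m creep '[0.3,0,0,0,0,-0.1]' | grep -E "pos|force"; python3 -c "
from h import *
avg(6)"
python3 -m creep '[0.3,0,0,0,0,-0.1]' | grep -E "pos|force"; python3 -c "
from h import *
avg(8);mtop()"
```

```text
tool_pos: [0.5703, 0.0206, 0.0681]
wrist_force: [-1.4, 0.0, 13.2]
N2 41.2 t 23.27 F [-0.66 -0.43 12.07] sd [0.53 0.35 0.36] T [-0.151  0.008 -0.131] M -0.148 tcp [0.5702 0.0206 0.0681] pitch -15.46 Ntoe(F only) 44.0 w 13.3
tool_pos: [0.5703, 0.0206, 0.0679]
wrist_force: [-1.0, 0.1, 12.9]
N2 43.3 t 23.80 F [-0.78 -0.2  12.87] sd [0.22 0.51 0.42] T [-0.177  0.018 -0.13 ] M -0.173 tcp [0.5703 0.0206 0.0679] pitch -15.56 Ntoe(F only) 46.5 w 13.1
mould top med 0.1271 mean 0.1271 827
ridge profile [(-48, 0.022), (-44, 0.02), (-40, 0.024), (-36, 0.062), (-32, 0.077), (-28, 0.082), (-24, 0.083), (-20, 0.082), (-16, 0.077), (-12, 0.074), (-8, 0.093)]
```

```bash
python3 -m creep '[0.3,0,0,0,0,-0.1]' | grep -E "pos|force"; python3 -c "
from h import *
avg(8)"
```

```text
tool_pos: [0.5704, 0.0206, 0.0677]
wrist_force: [-0.7, -1.1, 13.9]
N2 45.1 t 24.38 F [-0.75  0.29 13.57] sd [0.75 0.6  0.34] T [-0.201  0.055 -0.154] M -0.191 tcp [0.5704 0.0206 0.0677] pitch -15.65 Ntoe(F only) 48.6 w 13.4
```

```bash
python3 -m creep '[0.25,0,0,0,0,-0.1]' | grep -E "pos|force"; python3 -c "
from h import *
avg(8)"
```

```text
tool_pos: [0.5704, 0.0206, 0.0675]
wrist_force: [-0.8, 0.7, 15.0]
N2 46.8 t 24.90 F [-0.89  0.44 14.13] sd [0.54 0.4  0.52] T [-0.207  0.067 -0.17 ] M -0.194 tcp [0.5704 0.0206 0.0675] pitch -15.75 Ntoe(F only) 50.4 w 13.3
```

Bearing held for over 0.5 s at about 1.6 times the plateau moment. Now I'll unload by pivoting back 10°, then lift slightly off the ridge.

```bash
python3 -m creep '[-1.4,-0.1,0,0,0,0.5, -2.8,-0.2,0,0,0,1, -2.9,-0.3,0,0,0,1, -2.9,-0.3,0,0,0,1, -2.9,-0.3,0,0,0,1, -2.9,-0.3,0,0,0,1, -2.9,-0.3,0,0,0,1, -2.9,-0.3,0,0,0,1, -2.9,-0.3,0,0,0,1, -2.9,-0.3,0,0,0,1, 0,0,0,0,0,0]' | grep -E "pos|force"; python3 -c "
from h import *
avg(3);mtop();snap('side','s6.png')
import cv2
a=cv2.imread('pics/t5.png')
d=snap('top','t6.png')
a=cv2.imread('pics/t6.png')[180:300,310:430];b=cv2.imread('pics/s6.png')[150:270,260:380]
cv2.imwrite('pics/c6.png',np.hstack([cv2.resize(a,(400,400),interpolation=cv2.INTER_CUBIC),cv2.resize(b,(400,400),interpolation=cv2.INTER_CUBIC)]))
"
```

```text
tool_pos: [0.5688, 0.0222, 0.0936]
wrist_force: [0.9, -0.1, -2.3]
N2 2.8 t 26.43 F [ 0.13 -0.59 -3.07] sd [0.32 0.45 0.41] T [ 0.323 -0.016  0.004] M 0.317 tcp [0.5686 0.0227 0.0933] pitch -6.25 Ntoe(F only) -3.1 w 13.1
mould top med 0.127 mean 0.127 832
ridge profile [(-48, 0.02), (-44, 0.022), (-40, 0.039), (-36, 0.07), (-32, 0.08), (-28, 0.082), (-24, 0.082), (-20, 0.08), (-16, 0.075), (-12, 0.076), (-8, 0.096)]
```

```bash
python3 -m creep '[-1.5,0,0,0,0,0, -1.5,0,0,0,0,0, 0,6,0,0,0,0, 0,10,0,0,0,0, 0,10,0,0,0,0, 0,12,0,0,0,0, 0,15,0,0,0,0, 0,20,0,0,0,0, 0,25,0,0,0,0, 0,0,0,0,0,0]' | grep -E "pos|force"; python3 -c "
from h import *
avg(2);mtop();snap('top','t7.png');snap('side','s7.png')
a=cv2.imread('pics/t7.png')[180:300,310:430];b=cv2.imread('pics/s7.png')[150:270,260:380]
cv2.imwrite('pics/c7.png',np.hstack([cv2.resize(a,(400,400),interpolation=cv2.INTER_CUBIC),cv2.resize(b,(400,400),interpolation=cv2.INTER_CUBIC)]))
"
```

```text
tool_pos: [0.5532, 0.1235, 0.0856]
wrist_force: [-0.5, -0.0, -3.6]
N2 2.8 t 27.93 F [-0.18 -0.66 -2.89] sd [0.12 0.01 0.18] T [ 0.297 -0.037  0.   ] M 0.289 tcp [0.5538 0.1205 0.0856] pitch -6.27 Ntoe(F only) -2.5 w 13.0
mould top med 0.1269 mean 0.127 827
ridge profile [(-48, 0.019), (-44, 0.02), (-40, 0.027), (-36, 0.069), (-32, 0.08), (-28, 0.082), (-24, 0.082), (-20, 0.08), (-16, 0.076), (-12, 0.073)]
```

View pics/c7.png

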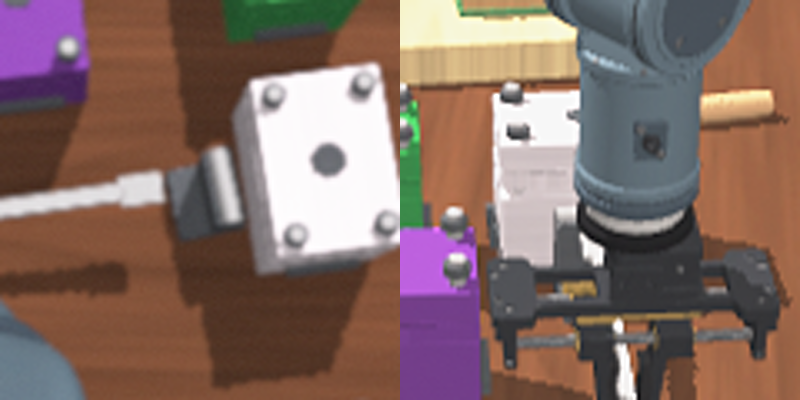

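The bar is out (toe tip at crop (163,187), clear of block foot), the block is unmoved and the mould still raised. I'll level the tool, move away, and measure the bar's tilt.

```bash
python3 -m creep '[-20,0,0,0,0,0, -20,0,0,0,0,2, 0,0,0,0,0,2.2, 0,0,0,0,0,2, 0,15,-36,0,0,0, 0,16,-36,0,0,0, 0,16,-36,0,0,0, 0,0,0,0,0,0, 0,0,0,0,0,0]' | grep -E "pos|force"
python3 - <<'E'
from h import *
d=snap('top','t8.png'); s,Rm=st()
u=np.array([.1495,-.9888]);g=s['tool_pos'][:2]
t,nn,z=barpts(d,g,u,-.12,.26,.06,.16,.02)
for a,b in [(-.11,-.06),(.03,.06),(.06,.1),(.1,.15),(.15,.18),(.19,.215)]:
    m=(t>a)&(t<b); 
    if m.sum()>3: print(a,b,m.sum(),'z med',np.median(z[m]).round(4),t[m].mean().round(3),t[m].max().round(4))
m=(t>.05)&(t<.18);print(np.degrees(np.polyfit(t[m],z[m],1)[0]))
E
```

```text
tool_pos: [0.4403, 0.1537, 0.1252]
wrist_force: [0.6, -0.1, -3.3]
t 29.25 tcp [0.4407 0.1536 0.1253] F [-0.1 -0.4 -2.8] w 13.2
[[0.001, -0.148, 0.989], [-0.0, 0.989, 0.148], [-1.0, -0.001, 0.001]]
q [ 0.04  0.52 -0.58  2.08  0.46  0.66 -0.7 ]
0.03 0.06 62 z med 0.1083 0.046 0.0599
0.06 0.1 86 z med 0.1081 0.08 0.0996
0.1 0.15 110 z med 0.1072 0.125 0.1498
0.15 0.18 62 z med 0.1065 0.165 0.1799
0.19 0.215 85 z med 0.1043 0.202 0.2136
-0.8258688038108762
```

```bash
python3 -m creep '[25,0,0,0,0,-0.8, 25,0,0,0,0,0, 25,0,0,0,0,0, 15,0,0,0,0,0, 6,0,0,0,0,0, 0,0,0,0,0,0, 0,0,0,0,0,0]' | grep -E "pos|force"
python3 -c "
from h import *
avg(2)"
python3 -m creep '[1,0,0,0,0,0, 1,0,0,0,0,0, 0,0,0,0,0,0]' | grep -E "pos|force"
python3 -c "
from h import *
avg(3)"
```

```text
tool_pos: [0.4403, 0.1533, 0.03]
wrist_force: [0.1, 0.1, -3.0]
N2 0.4 t 30.23 F [ 0.14  0.14 -3.05] sd [0.1 0.3 0.3] T [ 0.195 -0.062 -0.028] M 0.183 tcp [0.4403 0.1532 0.03  ] pitch -0.84 Ntoe(F only) -3.0 w 13.1
tool_pos: [0.4397, 0.153, 0.0273]
wrist_force: [-0.5, -0.1, -2.9]
N2 -0.2 t 30.75 F [-0.12 -0.08 -3.02] sd [0.35 0.58 0.39] T [ 0.16  -0.065 -0.01 ] M 0.148 tcp [0.4397 0.153  0.0274] pitch -0.85 Ntoe(F only) -2.9 w 13.0
```

```bash
python3 -m creep '[1,0,0,0,0,0, 0.4,0,0,0,0,0, 0,0,0,0,0,0]' | grep -E "pos|force"
python3 -m creep '[0,0,0,0,0,0, 0,0,0,0,0,0, 0,0,0,0,0,0, 0,0,0,0,0,0]' 40 | grep -E "pos|force|width"
python3 -m creep '[-15,0,0,0,0,0, -30,0,0,0,0,0, -50,0,0,0,0,0, -50,0,0,0,0,0, -40,0,0,0,0,0, 0,0,0,0,0,0]' | grep -E "pos|force"
python3 - <<'E'
from h import *
d=snap('top','t9.png');mtop();P=cloud(d)
u=np.array([.1495,-.9888]);g=np.array([.4397,.153])
t,nn,z=barpts(d,g,u,-.12,.26,.002,.05,.03)
for a,b in [(.06,.1),(.1,.15),(.15,.18),(.19,.215)]:
    m=(t>a)&(t<b)&(z>.004)
    if m.sum()>3: print(a,b,m.sum(),'z med',np.median(z[m]).round(4),t[m].max().round(4))
E
```

```text
tool_pos: [0.4397, 0.153, 0.0259]
wrist_force: [0.3, -0.4, -3.4]
tool_pos: [0.4398, 0.1531, 0.0261]
wrist_force: [0.9, 0.1, -0.0]
gripper_width: 0.456
tool_pos: [0.441, 0.1565, 0.2144]
wrist_force: [0.3, 0.4, -0.6]
mould top med 0.127 mean 0.127 833
ridge profile [(-48, 0.02), (-44, 0.02), (-40, 0.033), (-36, 0.067), (-32, 0.079), (-28, 0.082), (-24, 0.082), (-20, 0.081), (-16, 0.075), (-12, 0.074)]
0.06 0.1 84 z med 0.0095 0.0987
0.1 0.15 106 z med 0.0093 0.1498
0.15 0.18 57 z med 0.0093 0.1797
0.19 0.215 80 z med 0.0078 0.2138
```

View pics/t9.png

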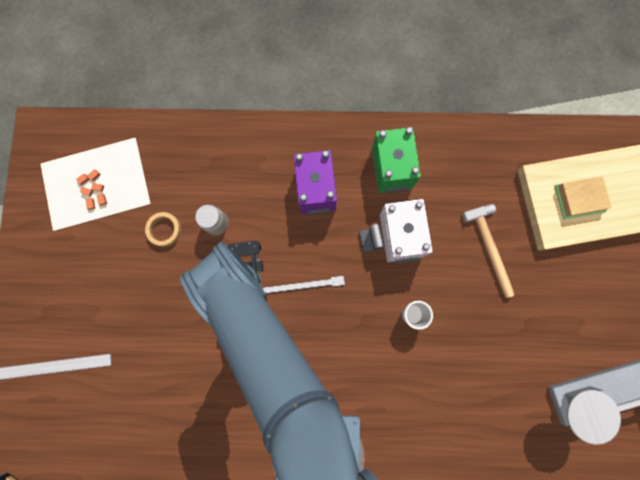

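The top view shows the bar flat on the bench, shank (265,291) to toe (343,282), far from the block (372,238) and mould (407,230). The jar, tape, hammer and cup are at their original pixels. Handing in.

```bash
python3 -c "
from h import *
st(); print(ticket.hand_in())"
```

```text
t 32.48 tcp [0.4392 0.1554 0.2114] F [-0.2  0.3 -0.1] w 39.9
[[0.003, -0.149, 0.989], [-0.015, 0.989, 0.149], [-1.0, -0.015, 0.001]]
q [ 0.12  0.38 -0.68  2.03  0.34  0.85 -0.6 ]
the job is handed in; nothing more can be done
None
```

I levered the upper half of the aluminium mould up onto its collars, took the bar out, laid it flat on the bench and handed in at 32.5 s. No verdict was reported. The one thing I could not confirm directly is the force at the toe.

**Levering:** I gripped the bar 57 mm behind its centre and set the toe about 24 mm into the notch, with the bar resting on the fulcrum block. Pivoting about the ridge, the handle force stayed at about 7.8 N while the half rose. It then climbed once the collars were touched, and I raised it in small steps to 14.1 N, holding over half a second at the top.

**Last checks:**
- The mould top measured 6.5 mm above its starting height, both before and after the bar came out. The full travel is 7 mm and the limit is 5.5 mm.
- The bar lies flat, with its top about 9.5 mm up. Its tip is about 16 cm from the notch, clear of the mould and block.
- In the last top picture the jar, tape, hammer and cup are where they started, and the block is in place.

**Toe force, where the checks disagree:**
- **From the lever arms:** wrist force alone gave about 31 N while lifting, below the stated 35–45 N, and about 50 N at the end.
- **With the measured wrist moment as read:** 27 N while lifting and 47 N at the end, so the end value falls short of 50 N. I put the low readings down to the unstated reference point of the wrist moment.
- **Scaled to the stated lifting force:** the end load was about 1.5 to 1.7 times the lifting load. That makes the final bearing force roughly 53–60 N if lifting took 35 N. The top of that range, 1.7 times 45 N, would be just over the 75 N limit, but my own readings put lifting near 35 N.

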